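# Put each pot lid on its own pot, ladle through the cut-out

### The job

The lid with the cut-out has been put on the wrong pot: move it to the pot that has the ladle in it, turned so that the ladle's handle comes out through the cut-out, and cover the other pot with the plain lid that lies on the table. Set both lids down gently so that they sit fully home and level on their rims; leave the ladle standing in its pot, the pots where they stand, and everything else undisturbed.

Things in the scene. Friction and masses are not known exactly. Their poses are not given: they have to be found in the camera images.
- ladle_pot: plain stainless bain-marie pot, straight sided and open, 137 mm across its rolled rim, 124 mm inside, 105 mm tall, floor 5 mm thick, about 0.6 kg, loose on the table. Origin: centre of its underside; its yaw means nothing. This is the one with the ladle in it; uncovered at the start.
- other_pot: plain stainless bain-marie pot, straight sided and open, 137 mm across its rolled rim, 124 mm inside, 105 mm tall, floor 5 mm thick, about 0.6 kg, loose on the table. Origin: centre of its underside; its yaw means nothing. This one has no ladle; at the start the lid with the cut-out sits on it.
- ladle_pot_rim (a point): centre of the mouth of the pot with the ladle, at rim height (105 mm above its origin)
- other_pot_rim (a point): centre of the mouth of the pot without ladle, at rim height (105 mm above its origin)
- slotted_lid: round stainless lid, 140 mm across, flange 3 mm thick, about 0.22 kg; under it a skirt 119 mm across and 10 mm deep, which fits inside the pot's mouth, flange on the rim. Origin: centre of the skirt's lower edge; z up. Has a cut-out for a ladle handle: a notch open at the edge, towards the lid's own -x, in to 38 mm from the centre, 27 mm wide at 58 mm from it (skirt too).
- plain_lid: round stainless lid, 140 mm across, flange 3 mm thick, about 0.22 kg; under it a skirt 119 mm across and 10 mm deep, which fits inside the pot's mouth, flange on the rim. Origin: centre of the skirt's lower edge; z up. Whole, without a cut-out; at the start it lies right way up on the table, on its skirt.
- slotted_lid_handle (a point): slotted lid: middle of its strap handle, a round bar 12 mm thick, straight for 42 mm along the lid's own x, 47 mm above the lid's origin, 28 mm free below the bar; grasp here, fingers closing along the lid's y
- plain_lid_handle (a point): plain lid: middle of its strap handle, a round bar 12 mm thick, straight for 42 mm along the lid's own x, 47 mm above the lid's origin, 28 mm free below the bar; grasp here, fingers closing along the lid's y
- slotted_lid_seat (a point): centre of the underside of the flange of the lid with the cut-out; meets the pot's rim point when seated
- plain_lid_seat (a point): centre of the underside of the flange of the plain lid; meets the pot's rim point when seated
- slotted_lid_cut (a point): middle of the cut-out, 60 mm from the lid's centre towards its own -x, at the flange's underside
- ladle: stainless ladle standing loose in its pot, bowl (66 mm across) on the pot's floor and handle leaning over the rim. Its origin is its pot's origin at the start; the handle leans towards the ladle's own -x, about 35 degrees from vertical. Handle: flat bar 10 mm wide (along y), 5 mm thick; a small hook ends it 80 mm above the rim, 120 mm out from the axis.
- ladle_neck (a point): middle of the ladle's handle where it crosses the pot's rim, about 59 mm out from the pot's axis; its direction from the pot's centre is where the cut-out must point
- ladle_bowl (a point): centre of the ladle's bowl, 38 mm above the pot's underside, 28 mm from its axis across from the handle
- mill_a: bystander: glass table mill with grey cap, 44 mm across, 90 mm tall, stands behind the pots; origin at the centre of its underside
- mill_b: bystander: glass table mill with grey cap, 44 mm across, 90 mm tall, stands behind the pots; origin at the centre of its underside
- mill_c: bystander: glass table mill with grey cap, 44 mm across, 90 mm tall, stands behind the pots; origin at the centre of its underside
- timer: bystander: round kitchen timer, 62 mm across, 44 mm tall, behind the pots; origin at the centre of its underside
- shaker: bystander: aluminium dredge shaker with a side handle, 66 x 90 mm, 106 mm tall, behind the pots; origin at the centre of its underside
- ramekin: bystander: white ramekin, 68 mm across, 37 mm tall, behind the pots; origin at the centre of its underside
- thermometer: bystander: dial probe thermometer lying at the table's near edge, 125 mm long (along its y), head 32 mm; origin at the centre of its underside

How it is judged:
By the outcome, as a careful person would: the job done as asked, in the order asked, and still so for the second after the job is handed in, with the robot touching nothing.
It also fails if it takes over 64 s, if anything falls off the work surface, if the arm or the gripper's body presses on something with over 40 N, if the wrist force passes 120 N, or if a joint passes its speed limit or range.

### The arm

A 6-joint arm with a two-finger parallel gripper is mounted at the origin on a cart in front of the work surface, level with it; the furniture and walls round the work are solid. World frame = base frame: x ahead of the robot, y to its left, z up, the work surface at z = 0. Lengths are in m, angles in rad, forces in N, time in s.
With the tool pointing down it reaches from about 0.25 to 0.8 m from the base axis. Payload 3.9 kg.
Tool frame: the origin (TCP) lies on the centre line of the jaws, within the pads' length; the fingertips stand 8 mm ahead of it and the grasp point (between the pads) lies 11 mm behind it (env.finger_overhang is the z of the fingertips in the tool frame, in m); z points along the fingers, y is the line along which they close (so a half turn about z gives the same grasp; the last joint's range is limited). The gripper opens to 85 mm and grips with 20 to 120 N. Pads are 22 mm wide; open, the fingers measure 114 mm over their backs; the gripper's body (76 mm by 85 mm) begins 54 mm behind the grasp point. The pads swing forward as they close: fully open they stand 13 mm farther back than shut.
Start: joints at [1.342, 0.26, -0.138, 1.173, 0, 1.571], TCP at [0.119, 0.511, 0.239] pointing down, gripper open.
Joint ranges: [-2.78, 2.78], [-0.83, 1.72], [-1.28, 1.37], [-1.9, 2.12], [-1.57, 1.48], [-3.14, 3.14]. Speed limits (rad/s): [2.57, 2.57, 3.14, 3.14, 3.14, 3.14].

### API

Orientations are given as a 3x3 rotation matrix whose columns are the frame's x, y, z axes.
In Python, from bench import env gives the robot as it stands.
- The arm moves only by the tool move_arm, never from a script. Its argument "deltas" is a list of rows, each a list of 5 numbers: the opening, from 0 (shut) to 1 (fully open), then the shift along the tool's x, y, z in m, then the turn about the tool's z in degrees. In form: [[hand, x, y, z, spin], ...]. A call has exactly 8 rows; each row is the pose to reach, as a shift and turn from the pose commanded when the call began, along the tool's axes at that moment; what a row does not reach only later rows make up. A row lasts 1/8 s, in which the tool goes at most 62.5 mm and 10.7 degrees, less where a joint would pass 70% of its speed; a pose out of reach is approached as far as the arm can. A call with a gripper value outside its range is refused whole. The fingers move at their own pace and stop on an object; "force" is the grip in N (left out, the last holds). Time passes only in rows, so rows that repeat a pose let the fingers close, or fill a call up. It gives the time, the measured TCP pose, the force, the opening and the grip force at its end, in the units of the state.
- env.state(): the state, without advancing time (a new reading comes with each control period).
- env.get_image(name): name is "scene" or "top" or "wrist"; returns a dict with "img" (400x640x3 uint8, red, green, blue), "range_z" (400x640 float32, m along the optical axis (not along the pixel's ray), 0 where there is no reading), "intrinsics" (3x3 intrinsics, pixels), "rvec" (rotation vector, rad) and "tvec" (3), from world to camera coordinates, as OpenCV has them. Camera axes: x right, y down, z forward; pixel columns grow to the right and rows downward; lengths in m; the calibration is good to about 2 mm. A picture is of the moment at which its call begins.
- env.sign_off(): hands the job in; it is judged then, once.
The state is a dict: "clock": time; "q": joint angles; "joint_velocities": joint speeds; "joint_efforts": joint torques, N m; "ee_pos": TCP position; "eef_rot": TCP orientation; "wrist_force": force on the tool from outside, world axes, zero at the start; "ft_torque": the same for the moment, N m; "grip_width": finger opening in m; "grip_force": force on a finger pad.
Only numpy, scipy, OpenCV 4.12 (cv2) and the standard library are available. Lean on these libraries where they do the work, as an engineer would, in place of code of your own. Each camera call takes 0.05 s, during which the arm holds its last target. There are 200 camera calls.

## Working session

There is one attempt and no reset: what is moved stays moved. The work goes in short steps, Python scripts to look and compute and a tool call to move; the robot and the scene stay as the last step left them, time stands still between calls to the robot, and variables do not carry over. Pictures are saved under pics/ and viewed, at most 10 in all, crops included, and the job is handed in when it is done.

Besides the shell and the picture viewer there is one more tool, called by a JSON object that holds its "op" and its "data", one argument or row to a line. move_arm: Moves the arm, as the interface text tells. Its arguments: {"type":"object","properties":{"deltas":{"type":"array","items":{"type":"array","items":{"type":"number"}}},"force":{"type":"number"}},"required":["deltas"]}

```bash
mkdir -p pics; cat > h.py <<'E'
import numpy as np, cv2
from bench import env
def grab(n):
    d=env.get_image(n); np.savez(f'{n}.npz',**{k:np.array(v) for k,v in d.items()}); return d
def cloud(d):
    K=np.array(d['intrinsics']);R=cv2.Rodrigues(np.array(d['rvec'],float))[0];t=np.array(d['tvec'],float).ravel()
    z=np.array(d['range_z'],float);v,u=np.mgrid[:z.shape[0],:z.shape[1]]
    P=np.stack([(u-K[0,2])/K[0,0]*z,(v-K[1,2])/K[1,1]*z,z],-1)
    W=(P-t)@R; W[z==0]=np.nan; return W
E
python3 - <<'E'
from h import *
for n in('scene','top'):
    d=grab(n); cv2.imwrite(f'pics/{n}0.png',d['img'][:,:,::-1])
    R=cv2.Rodrigues(np.array(d['rvec'],float))[0];print(n,-R.T@np.array(d['tvec']).ravel(),R[2])
s=env.state();print(s['eef_rot'],s['ee_pos'],s['grip_width'],env.finger_overhang)
E
```

```text
scene [ 0.03580421 -0.51309249  0.67808074] [ 0.56376452  0.517543   -0.64367602]
top [ 0.41923515 -0.06260033  1.15289817] [ 0.08462563  0.01598984 -0.99628451]
[[-9.73941057e-01  2.26800917e-01 -4.01054222e-04]
 [ 2.26801271e-01  9.73939448e-01 -1.77033874e-03]
 [-1.09119219e-05 -1.81516519e-03 -9.99998353e-01]] [0.11894473 0.5107068  0.23853274] 0.08521609567181092 0.008
```

View pics/top0.png

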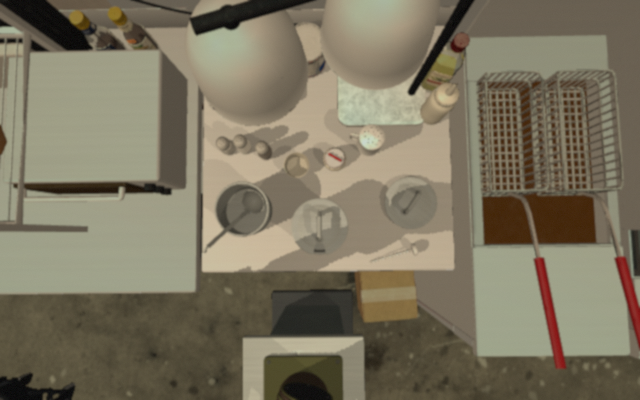

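View pics/scene0.png

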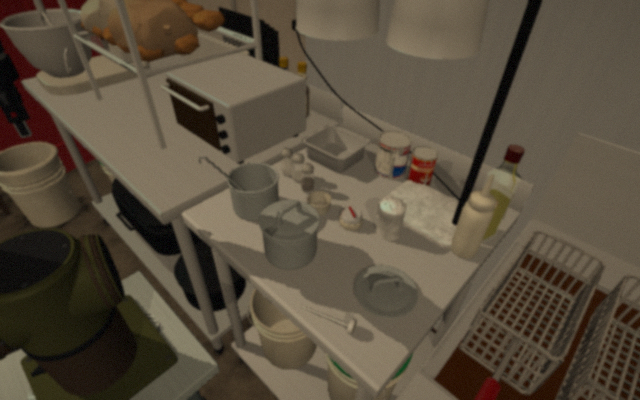

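The top view shows the ladle pot at (243,209) with its handle going to (207,250). The slotted lid is on its pot at (320,227) and the plain lid is on the table at (410,202). Next I'll measure these with the depth images and enlarged crops.

```bash
python3 - <<'E'
from h import *
d=dict(np.load('top.npz')); W=cloud(d); S=dict(np.load('scene.npz')); WS=cloud(S)
im=d['img'][165:265,195:455,::-1]; a=cv2.resize(im,None,fx=3,fy=3,interpolation=cv2.INTER_CUBIC)
m=S['img'][150:320,190:440,::-1]; b=cv2.resize(m,None,fx=3,fy=3,interpolation=cv2.INTER_CUBIC)[:, :]
cv2.imwrite('pics/topc.png',cv2.convertScaleAbs(a,alpha=1.5)); cv2.imwrite('pics/scc.png',cv2.convertScaleAbs(b,alpha=1.4))
def circ(x,y):
    A=np.c_[x,y,np.ones_like(x)];
    idx=np.ones(len(x),bool)
    for _ in range(6):
        s=np.linalg.lstsq(A[idx],(x**2+y**2)[idx],rcond=None)[0]; c=s[:2]/2; r=np.sqrt(s[2]+c@c)
        e=abs(np.hypot(x-c[0],y-c[1])-r); idx=e<max(.002,2*np.median(e))
    return c,r,idx.sum()
print('table z',np.nanmedian(W[225:260,430:448,2]),np.nanmedian(WS[290:310,330:380,2]))
for n,P,(u0,u1,v0,v1),(z0,z1) in [('ladlepot top',W,(210,275,180,240),(.095,.115)),('slot flange top',W,(290,352,194,260),(.098,.118)),('plain flange',W,(378,442,172,232),(.006,.02)),
  ('ladlepot sc',WS,(200,290,150,230),(.098,.115)),('slot sc',WS,(240,330,185,275),(.1,.116)),('plain sc',WS,(340,430,255,325),(.005,.02))]:
    q=P[v0:v1,u0:u1].reshape(-1,3); q=q[(q[:,2]>z0)&(q[:,2]<z1)]
    mn,mx=q.min(0),q.max(0)
    h=cv2.convexHull(q[:,:2].astype(np.float32))[:,0]
    print(n,len(q),'bbox mid',(mn+mx)/2,'size',mx-mn,'zmed',np.median(q[:,2]),'hullcirc',circ(h[:,0].astype(float),h[:,1].astype(float)), 'mec',cv2.minEnclosingCircle(h))
for n,P,(u0,u1,v0,v1),(z0,z1) in [('slot bar top',W,(290,352,194,260),(.135,.17)),('plain bar top',W,(378,442,172,232),(.035,.07)),('slot bar sc',WS,(240,330,185,275),(.135,.17)),('plain bar sc',WS,(340,430,255,325),(.035,.07)),
  ('ladle top',W,(195,240,205,262),(.118,.22)),('ladle sc',WS,(190,250,145,200),(.118,.22))]:
    q=P[v0:v1,u0:u1].reshape(-1,3); q=q[(q[:,2]>z0)&(q[:,2]<z1)]
    if len(q)<3: print(n,len(q));continue
    c=q.mean(0);u,s,vt=np.linalg.svd(q-c);p=(q-c)@vt[0]
    print(n,len(q),c,'mid',c+vt[0]*(p.min()+p.max())/2,'dir',vt[0],'ang',np.degrees(np.arctan2(vt[0][1],vt[0][0])),'len',np.ptp(p),'zmax',q[:,2].max())
E
```

```text
table z -0.0002883856075409022 0.0005436840186376281
ladlepot top 489 bbox mid [0.4846904  0.14337983 0.10347684] size [0.13638731 0.13468728 0.01688537] zmed 0.10339383760121842 hullcirc (array([0.48429958, 0.14286011]), np.float64(0.06790580015713006), np.int64(49)) mec ((0.4843490421772003, 0.1432669311761856), 0.06864489614963531)
slot flange top 2327 bbox mid [ 0.44016631 -0.04840205  0.1078996 ] size [0.13460308 0.13700691 0.01805166] zmed 0.10861886017065124 hullcirc (array([ 0.43892259, -0.04847419]), np.float64(0.06950070547520003), np.int64(43)) mec ((0.4391326904296875, -0.048611246049404144), 0.07013973593711853)
plain flange 2009 bbox mid [ 0.49923122 -0.28405404  0.01298333] size [0.13960865 0.1534533  0.0138689 ] zmed 0.013585622548039196 hullcirc (array([ 0.49803071, -0.28705713]), np.float64(0.07319531740293098), np.int64(19)) mec ((0.5064641833305359, -0.27458885312080383), 0.08747541904449463)
ladlepot sc 955 bbox mid [0.46084333 0.0657605  0.10609266] size [0.17852324 0.28445892 0.01607482] zmed 0.10695963687977453 hullcirc (array([0.44974505, 0.06894554]), np.flo
[... 1230 characters left out ...]
9642 -0.02464554] ang 177.52350416419304 len 0.06583842758346606 zmax 0.14850937254548346
plain bar sc 186 [ 0.49534359 -0.29351055  0.04783907] mid [ 0.49705538 -0.29474118  0.04786642] dir [-0.81188636  0.58367139 -0.01297129] ang 144.28734967445376 len 0.06906209056681548 zmax 0.05483694406982679
ladle top 112 [0.40698514 0.19690388 0.15383949] mid [0.40850019 0.1958621  0.15162505] dir [-0.52637507  0.3619491   0.76936476] ang 145.4865812729267 len 0.08150643049591363 zmax 0.18196374572318716
ladle sc 98 [0.40283348 0.19528905 0.15369851] mid [0.40596832 0.19299101 0.14947389] dir [ 0.54607292 -0.40030664 -0.7359069 ] ang -36.24381799568375 len 0.08091063385668819 zmax 0.1789883590257786
```

View pics/topc.png

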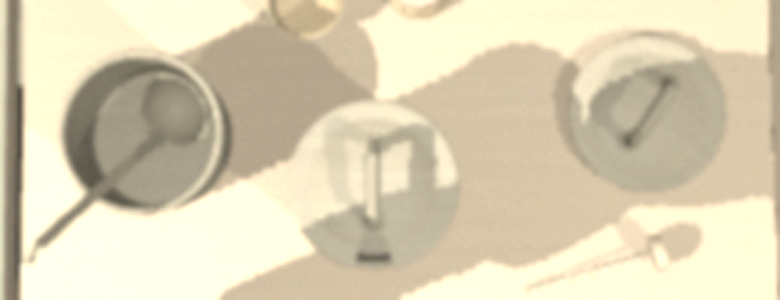

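View pics/scc.png

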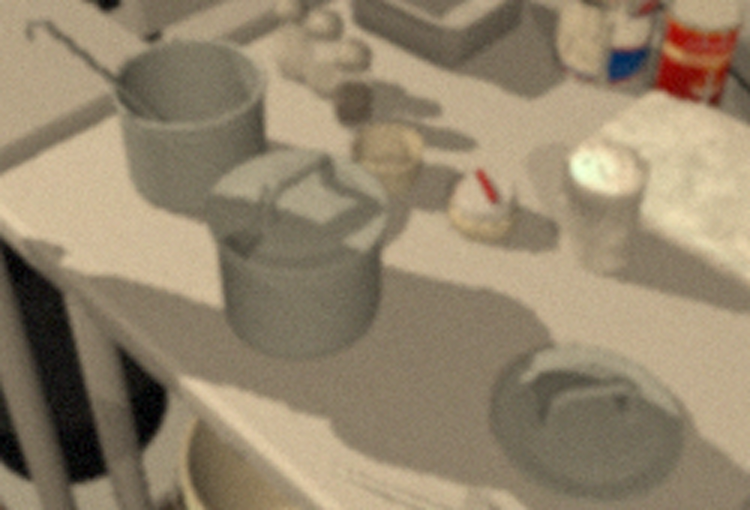

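The notch points to world -x: it is the dark patch at (373,257) in the top crop. The ladle handle leaves its pot at about 145°. Next I'll work out the approach move and check clearance under the lamps.

```bash
cat >> h.py <<'E'
def delta(p,yaw):  # world TCP target, yaw (deg) of tool y -> tool-frame shift, spin
    s=env.state(); R=np.array(s['eef_rot']); y=np.degrees(np.arctan2(R[1,1],R[0,1]))
    print('delta',np.round(R.T@(np.array(p)-s['ee_pos']),4),'spin',round(-((yaw-y+180)%360-180),2),'yaw now',round(y,2),'pos',np.round(s['ee_pos'],4))
E
python3 - <<'E'
from h import *
W=cloud(dict(np.load('top.npz'))); q=W[0:165,185:445].reshape(-1,3); q=q[q[:,2]>.15]
print('lamp min x',q[:,0].min(), 'zmin', q[:,2].min()); 
WS=cloud(dict(np.load('scene.npz'))); q=WS[0:55,295:490].reshape(-1,3); q=q[q[:,2]>.2]
print(np.nanpercentile(q,[1,50,99],axis=0))
print('cut',W[251,319],W[250,320],W[247,320])
delta([.4385,-.049,.239],88.5); delta([.4385,-.049,.131],88.5)
E
```

```text
lamp min x 0.6012394312670272 zmin 0.1500214471980992
[[ 0.60301621 -0.24044152  0.2373272 ]
 [ 0.67939358 -0.08743883  0.48327192]
 [ 1.01993264  0.52501155  0.54370164]]
cut [ 0.37716478 -0.04736722  0.08172985] [ 0.37746894 -0.04919629  0.02395745] [ 0.38471049 -0.04906681  0.0050263 ]
delta [-4.382e-01 -4.726e-01  4.000e-04] spin -11.61 yaw now 76.89 pos [0.1189 0.5107 0.2385]
delta [-0.4382 -0.4724  0.1084] spin -11.61 yaw now 76.89 pos [0.1189 0.5107 0.2385]
```

{"op": "move_arm", "data": {
  "deltas": [
    [1,-0.035,-0.038,0,-1.5],
    [1,-0.075,-0.08,0,-3],
    [1,-0.115,-0.123,0,-4.5],
    [1,-0.155,-0.167,0,-6],
    [1,-0.195,-0.21,0,-7.5],
    [1,-0.235,-0.253,0,-9],
    [1,-0.27,-0.29,0,-10.5],
    [1,-0.3,-0.322,0,-11.6]
  ],
  "force": 40
}}

```text
clock: 1.1
ee_pos: [0.3386, 0.1278, 0.2392]
eef_rot: [[-1.0, 0.027, -0.0], [0.027, 1.0, 0.0], [0.0, 0.0, -1.0]]
wrist_force: [1.1, -0.3, -0.4]
grip_width: 0.0855
grip_force: 0.0
```

```bash
python3 - <<'E'
from h import *
delta([.4385,-.049,.239],88.5)
E
```

```text
delta [-0.1046 -0.1741  0.0002] spin -0.03 yaw now 88.47 pos [0.3386 0.1278 0.2392]
```

{"op": "move_arm", "data": {
  "deltas": [
    [1,-0.025,-0.042,0,0],
    [1,-0.055,-0.09,0,0],
    [1,-0.08,-0.135,0,0],
    [1,-0.098,-0.163,0,0],
    [1,-0.104,-0.174,0,0],
    [1,-0.1045,-0.174,0,0],
    [1,-0.1045,-0.174,0,0],
    [1,-0.1045,-0.174,0,0]
  ]
}}

```text
clock: 2.1
ee_pos: [0.4376, -0.0461, 0.2394]
eef_rot: [[-1.0, 0.025, -0.0], [0.025, 1.0, 0.0], [0.0, 0.0, -1.0]]
wrist_force: [-0.9, -0.0, 1.3]
grip_width: 0.0856
grip_force: 0.0
```

```bash
python3 - <<'E'
from h import *
d=grab('wrist'); W=cloud(d); im=d['img'][:,:,::-1].copy()
cv2.imwrite('pics/w1.png',im)
q=W.reshape(-1,3);q=q[~np.isnan(q).any(1)]
near=np.hypot(q[:,0]-.4385,q[:,1]+.049)<.085
b=q[near&(q[:,2]>.135)&(q[:,2]<.16)];
if len(b)>5:
    c=b.mean(0);vt=np.linalg.svd(b-c,full_matrices=False)[2];p=(b-c)@vt[0];print('bar',len(b),c+vt[0]*(p.min()+p.max())/2,vt[0],np.degrees(np.arctan2(vt[0][1],vt[0][0])),np.ptp(p),b[:,2].max())
f=q[near&(q[:,2]>.1)&(q[:,2]<.117)];print('flange',len(f),(f.min(0)+f.max(0))/2 if len(f) else '',np.ptp(f,axis=0) if len(f) else '')
delta([.4385,-.049,.131],88.5)
E
```

```text
bar 1050 [ 0.43770235 -0.04726314  0.14435285] [ 0.99910121 -0.0138153   0.04007376] -0.7922196945488035 0.06885761436111096 0.14851868029422655
flange 14491 [ 0.43918816 -0.04730368  0.10806907] [0.13747557 0.139823   0.01612705]
delta [-0.001  -0.0029  0.1084] spin 0.08 yaw now 88.58 pos [ 0.4376 -0.0461  0.2394]
```

View pics/w1.png

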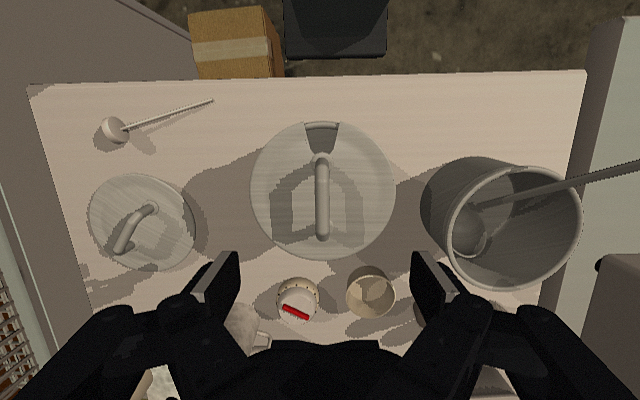

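The wrist view confirms the notch at (322,135), with the bar from (322,160) to (322,238) and the ladle pot to the right. Descending onto the bar.

{"op": "move_arm", "data": {
  "deltas": [
    [1,-0.001,-0.002,0.02,-0.4],
    [1,-0.001,-0.002,0.045,-0.4],
    [1,-0.001,-0.002,0.07,-0.4],
    [1,-0.001,-0.002,0.09,-0.4],
    [1,-0.001,-0.002,0.103,-0.4],
    [1,-0.001,-0.002,0.108,-0.4],
    [1,-0.001,-0.002,0.108,-0.4],
    [0.6,-0.001,-0.002,0.108,-0.4]
  ]
}}

```text
clock: 3.15
ee_pos: [0.4397, -0.0491, 0.132]
eef_rot: [[-1.0, 0.019, 0.001], [0.019, 1.0, -0.0], [-0.001, -0.0, -1.0]]
wrist_force: [-0.4, -0.2, 1.0]
grip_width: 0.0694
grip_force: 0.0
```

{"op": "move_arm", "data": {
  "deltas": [
    [0.4,0,0,0,0],
    [0.3,0,0,0,0],
    [0.2,0,0,0,0],
    [0.1,0,0,0,0],
    [0,0,0,0,0],
    [0,0,0,0,0],
    [0,0,0,0,0],
    [0,0,0,0,0]
  ],
  "force": 50
}}

```text
clock: 4.15
ee_pos: [0.4392, -0.0491, 0.1315]
eef_rot: [[-1.0, 0.019, 0.0], [0.019, 1.0, -0.0], [-0.0, -0.0, -1.0]]
wrist_force: [-0.8, -0.4, 4.8]
grip_width: 0.0102
grip_force: 48.9
```

```bash
python3 - <<'E'
from h import *
delta([.4385,-.048,.131],89)
d=grab('wrist'); W=cloud(d); cv2.imwrite('pics/w2.png',d['img'][:,:,::-1])
d0=grab('top'); W=cloud(d0); q=W[194:260,290:352].reshape(-1,3);f=q[(q[:,2]>.1)&(q[:,2]<.116)]
print('flange',len(f))
E
```

```text
delta [0.0007 0.0011 0.0005] spin -0.11 yaw now 88.89 pos [ 0.4392 -0.0491  0.1315]
flange 0
```

{"op": "move_arm", "data": {
  "deltas": [
    [0,0,0,-0.003,0],
    [0,0,0,-0.008,0],
    [0,0,0,-0.016,0],
    [0,0,0,-0.028,0],
    [0,0,0,-0.042,0],
    [0,0,0,-0.056,0],
    [0,0,0,-0.068,0],
    [0,0,0,-0.075,0]
  ]
}}

```text
clock: 5.25
ee_pos: [0.4394, -0.0491, 0.2074]
eef_rot: [[-1.0, 0.019, 0.001], [0.019, 1.0, -0.0], [-0.001, -0.0, -1.0]]
wrist_force: [-0.1, 0.2, -2.1]
grip_width: 0.0103
grip_force: 48.7
```

```bash
python3 - <<'E'
from h import *
s=env.state(); print(s['wrist_force'],s['grip_width'],s['ft_torque'])
d=grab('wrist'); W=cloud(d); cv2.imwrite('pics/w3.png',d['img'][:,:,::-1])
q=W.reshape(-1,3);q=q[~np.isnan(q).any(1)]
zt=s['ee_pos'][2]-.131
f=q[(np.hypot(q[:,0]-.439,q[:,1]+.049)<.08)&(abs(q[:,2]-.108-zt)<.008)];print('lid',len(f),(f.min(0)+f.max(0))/2,np.ptp(f,axis=0),np.median(f[:,2]),zt+.108)
A=np.c_[f[:,:2]-f[:,:2].mean(0),np.ones(len(f))];print('tilt',np.linalg.lstsq(A,f[:,2],rcond=None)[0])
h=cv2.convexHull(f[:,:2].astype(np.float32));print('lid mec',cv2.minEnclosingCircle(h))
# ladle pot rim from top
d=grab('top');W=cloud(d);q=W[175:245,205:280].reshape(-1,3);f=q[(q[:,2]>.095)&(q[:,2]<.112)&(np.hypot(q[:,0]-.484,q[:,1]-.143)<.075)]
h=cv2.convexHull(f[:,:2].astype(np.float32));print('pot top',cv2.minEnclosingCircle(h),(f.min(0)+f.max(0))/2)
f=W[190:265,285:360].reshape(-1,3);f=f[(f[:,2]>.095)&(f[:,2]<.112)];print('otherpot',len(f))
E
```

```text
[-0.11646871  0.19335314 -2.08596777] 0.010256463948337744 [-0.00684354 -0.00783571  0.02206267]
lid 26051 [ 0.43951052 -0.04785714  0.18566465] [0.1378396  0.14029724 0.01297404] 0.1833347460719409 0.18435789909376987
tilt [ 0.00883088 -0.00200807  0.18366375]
lid mec ((0.43844929337501526, -0.04798203334212303), 0.07037477940320969)
pot top ((0.48458078503608704, 0.14311277866363525), 0.06865128874778748) [0.48465995 0.1431484  0.10344787]
otherpot 0
```

View pics/w3.png

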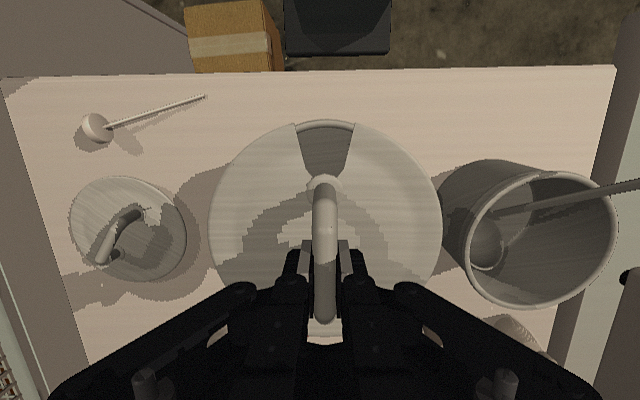

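{"op": "move_arm", "data": {
  "deltas": [
    [0,-0.003,0.014,0,3],
    [0,-0.01,0.045,0,8],
    [0,-0.018,0.083,0,15],
    [0,-0.026,0.12,0,22],
    [0,-0.033,0.153,0,28],
    [0,-0.039,0.178,0,32],
    [0,-0.0415,0.191,0,33.9],
    [0,-0.0417,0.193,0,33.9]
  ]
}}

```text
clock: 6.35
ee_pos: [0.4843, 0.1437, 0.2056]
eef_rot: [[-0.82, 0.572, -0.001], [0.572, 0.82, -0.0], [0.001, -0.001, -1.0]]
wrist_force: [-1.2, -0.2, -2.3]
grip_width: 0.0101
grip_force: 48.8
```

```bash
python3 - <<'E'
from h import *
s=env.state(); delta([.4845,.1431,.2074],55)
c0=np.array([.4845,.1431])
d=grab('wrist'); W=cloud(d); cv2.imwrite('pics/w4.png',d['img'][:,:,::-1])
q=W.reshape(-1,3);q=q[~np.isnan(q).any(1)]
r=np.hypot(q[:,0]-c0[0],q[:,1]-c0[1])
f=q[(r<.08)&(abs(q[:,2]-.184)<.006)];h=cv2.convexHull(f[:,:2].astype(np.float32));print('lid mec',cv2.minEnclosingCircle(h))
for n in('wrist','top','scene'):
    if n!='wrist': d=grab(n);W=cloud(d);q=W.reshape(-1,3);q=q[~np.isnan(q).any(1)]
    o=q[:,:2]-c0; r=np.hypot(*o.T); a=np.degrees(np.arctan2(o[:,1],o[:,0]))
    g=(q[:,2]>.12)&(q[:,2]<.2)&(r>.073)&(r<.135)&(abs(a-145)<25)&(abs(q[:,2]-.105-(r-.059)/.7)<.02)
    p=q[g]; print(n,'ladle',len(p),p.mean(0) if len(p) else '',np.median(a[g]) if len(p) else '')
    if len(p)>5:
        vt=np.linalg.svd(p-p.mean(0),full_matrices=False)[2][0];v=vt*np.sign(vt[2]);z=p.mean(0)+v*(.105-p[:,2].mean())/v[2];print('  dir',np.degrees(np.arctan2(v[1],v[0])),'at rim',z,np.hypot(*(z[:2]-c0)),np.degrees(np.arctan2(z[1]-c0[1],z[0]-c0[0])))
    f=q[(q[:,2]>.1)&(q[:,2]<.11)&(np.hypot(q[:,0]-c0[0],q[:,1]-c0[1])<.075)]
    if len(f)>20: print('  rim',len(f),f.min(0),f.max(0))
    f=q[(q[:,2]>.097)&(q[:,2]<.112)&(np.hypot(q[:,0]-.439,q[:,1]+.0485)<.08)]
    if len(f)>20: h=cv2.convexHull(f[:,:2].astype(np.float32));print('  otherpot',len(f),cv2.minEnclosingCircle(h),(f.min(0)+f.max(0))/2,np.ptp(f,axis=0))
E
```

```text
delta [-0.0005 -0.0004 -0.0018] spin 0.1 yaw now 55.1 pos [0.4843 0.1437 0.2056]
lid mec ((0.48372501134872437, 0.14530593156814575), 0.07044755667448044)
wrist ladle 1591 [0.40397157 0.20044358 0.15917137] 144.55033800535335
  dir 144.86180982599515 at rim [0.43902627 0.1757718  0.105     ] 0.05599381153576068 144.30365152991067
  rim 485 [0.41820477 0.1603207  0.1000007 ] [0.44868808 0.19989706 0.10984838]
  otherpot 3224 ((0.4386870563030243, -0.04672209545969963), 0.06904636323451996) [ 0.4336431  -0.0462846   0.10165013] [0.12619493 0.13651043 0.0092893 ]
top ladle 79 [0.41015303 0.19445126 0.15103574] 145.50281875659604
  dir 145.9112406656507 at rim [0.4365909  0.17655903 0.105     ] 0.05843619158696217 145.07009659024868
  rim 163 [0.41648939 0.07599363 0.10010939] [0.53946112 0.19963478 0.10808946]
  otherpot 450 ((0.43918541073799133, -0.04806090146303177), 0.06854095309972763) [ 0.43914131 -0.04716611  0.10288815] [0.13238331 0.13509611 0.01177051]
scene ladle 79 [0.40421819 0.1945414  0.15437259] 147.7207442609259
  dir 143.63298997534187 at rim [0.43541517 0.17156871 0.105     ] 0.056743172966856374 149.88669159462614
  rim 218 [0.41352389 0.07241571 0.10009613] [0.55038208 0.20802937 0.10907442]
  otherpot 464 ((0.4381888806819916, -0.049938999116420746), 0.06924828141927719) [ 0.43667363 -0.05000353  0.10138796] [0.13484338 0.13496222 0.00873124]
```

View pics/w4.png

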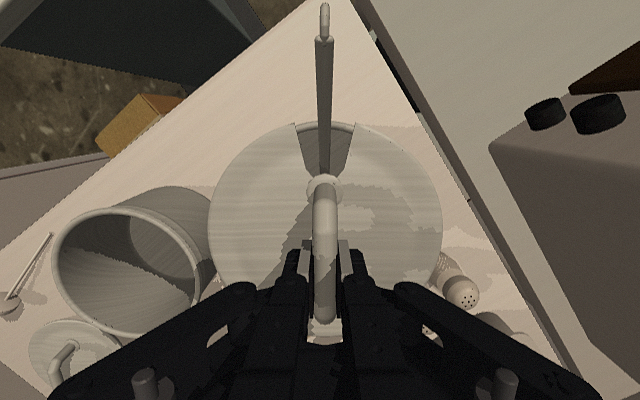

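The ladle handle (324,40–160) is centred in the notch (324,135). I'll lower the lid to just above the rim.

{"op": "move_arm", "data": {
  "deltas": [
    [0,-0.0005,-0.0004,0.006,0],
    [0,-0.0005,-0.0004,0.016,0],
    [0,-0.0005,-0.0004,0.027,0],
    [0,-0.0005,-0.0004,0.038,0],
    [0,-0.0005,-0.0004,0.047,0],
    [0,-0.0005,-0.0004,0.054,0],
    [0,-0.0005,-0.0004,0.058,0],
    [0,-0.0005,-0.0004,0.058,0]
  ]
}}

```text
clock: 7.5
ee_pos: [0.4846, 0.1425, 0.1481]
eef_rot: [[-0.819, 0.574, -0.0], [0.574, 0.819, -0.0], [0.0, -0.0, -1.0]]
wrist_force: [0.2, -0.2, -1.3]
grip_width: 0.0102
grip_force: 48.8
```

```bash
python3 - <<'E'
from h import *
delta([.4845,.1431,.1315],55);print(env.state()['wrist_force'])
E
```

```text
delta [0.0004 0.0005 0.0166] spin -0.0 yaw now 55.0 pos [0.4846 0.1425 0.1481]
[ 0.21414701 -0.223896   -1.3245152 ]
```

{"op": "move_arm", "data": {
  "deltas": [
    [0,0.0003,0.0004,0.003,0],
    [0,0.0003,0.0004,0.006,0],
    [0,0.0003,0.0004,0.009,0],
    [0,0.0003,0.0004,0.011,0],
    [0,0.0003,0.0004,0.013,0],
    [0,0.0003,0.0004,0.0145,0],
    [0,0.0003,0.0004,0.0155,0],
    [0,0.0003,0.0004,0.0155,0]
  ]
}}

```text
clock: 8.5
ee_pos: [0.4846, 0.143, 0.1327]
eef_rot: [[-0.819, 0.574, -0.0], [0.574, 0.819, -0.0], [0.0, -0.0, -1.0]]
wrist_force: [-0.6, -0.1, -2.0]
grip_width: 0.01
grip_force: 48.8
```

{"op": "move_arm", "data": {
  "deltas": [
    [0,0,0,0.0003,0],
    [0,0,0,0.0006,0],
    [0,0,0,0.0009,0],
    [0,0,0,0.0012,0],
    [0,0,0,0.0012,0],
    [0,0,0,0.0012,0],
    [0,0,0,0.0012,0],
    [0,0,0,0.0012,0]
  ]
}}

```text
clock: 9.5
ee_pos: [0.4847, 0.143, 0.1316]
eef_rot: [[-0.819, 0.574, 0.0], [0.574, 0.819, 0.0], [-0.0, 0.0, -1.0]]
wrist_force: [0.2, 0.4, -2.0]
grip_width: 0.0103
grip_force: 48.8
```

{"op": "move_arm", "data": {
  "deltas": [
    [0,0,0,0.0002,0],
    [0,0,0,0.0004,0],
    [0,0,0,0.0006,0],
    [0,0,0,0.0008,0],
    [0,0,0,0.001,0],
    [0,0,0,0.001,0],
    [0,0,0,0.001,0],
    [0,0,0,0.001,0]
  ]
}}

```text
clock: 10.5
ee_pos: [0.4847, 0.143, 0.1315]
eef_rot: [[-0.819, 0.574, 0.001], [0.574, 0.819, 0.0], [-0.0, 0.001, -1.0]]
wrist_force: [-3.5, 0.2, 7.8]
grip_width: 0.0102
grip_force: 49.7
```

{"op": "move_arm", "data": {
  "deltas": [
    [0,0,0,-0.0004,0],
    [0,0,0,-0.0007,0],
    [0,0,0,-0.0007,0],
    [0.1,0,0,-0.0007,0],
    [0.2,0,0,-0.0007,0],
    [0.3,0,0,-0.0007,0],
    [0.5,0,0,-0.0007,0],
    [0.6,0,0,-0.0007,0]
  ],
  "force": 20
}}

```text
clock: 11.5
ee_pos: [0.4847, 0.143, 0.1312]
eef_rot: [[-0.819, 0.574, -0.0], [0.574, 0.819, -0.0], [0.0, -0.0, -1.0]]
wrist_force: [-0.2, 1.6, -0.5]
grip_width: 0.0513
grip_force: 0.0
```

{"op": "move_arm", "data": {
  "deltas": [
    [0.7,0,0,0,0],
    [0.7,0,0,-0.01,0],
    [0.7,0,0,-0.03,0],
    [0.7,0,0,-0.055,0],
    [0.8,0,0,-0.08,0],
    [1,0,0,-0.105,0],
    [1,0,0,-0.115,0],
    [1,0,0,-0.12,0]
  ],
  "force": 40
}}

```text
clock: 12.5
ee_pos: [0.4848, 0.143, 0.2518]
eef_rot: [[-0.819, 0.574, 0.001], [0.574, 0.819, 0.0], [-0.0, 0.001, -1.0]]
wrist_force: [0.2, 0.1, -0.5]
grip_width: 0.0851
grip_force: 0.0
```

```bash
python3 - <<'E'
from h import *
c0=np.array([.4845,.1431])
for n in('wrist','top'):
    d=grab(n);W=cloud(d)
    if n=='wrist': cv2.imwrite('pics/w5.png',d['img'][:,:,::-1])
    q=W.reshape(-1,3);q=q[~np.isnan(q).any(1)]
    f=q[(np.hypot(q[:,0]-c0[0],q[:,1]-c0[1])<.08)&(abs(q[:,2]-.108)<.006)]
    if len(f)<30: continue
    print(n,cv2.minEnclosingCircle(cv2.convexHull(f[:,:2].astype(np.float32))),np.median(f[:,2]),np.linalg.lstsq(np.c_[f[:,:2]-c0,np.ones(len(f))],f[:,2],rcond=None)[0])
    p=q[(np.hypot(q[:,0]-.499,q[:,1]+.289)<.085)]
    b=p[(p[:,2]>.04)&(p[:,2]<.06)]
    if len(b)>10:c=b.mean(0);vt=np.linalg.svd(b-c,full_matrices=False)[2];t=(b-c)@vt[0];print('plain bar',c+vt[0]*(t.min()+t.max())/2,np.degrees(np.arctan2(vt[0][1],vt[0][0])))
delta([.499,-.289,.25],55)
E
```

```text
wrist ((0.48450323939323425, 0.1441488415002823), 0.07031472772359848) 0.1076612546769754 [ 0.00124435 -0.00252467  0.10794781]
top ((0.48487943410873413, 0.14317463338375092), 0.07019361853599548) 0.10817396543309246 [0.00669462 0.00060986 0.10823516]
plain bar [ 0.50119614 -0.29025864  0.05037826] 144.83395101310822
delta [-0.2597 -0.3455  0.0012] spin -0.01 yaw now 54.99 pos [0.4845 0.143  0.2512]
```

View pics/w5.png

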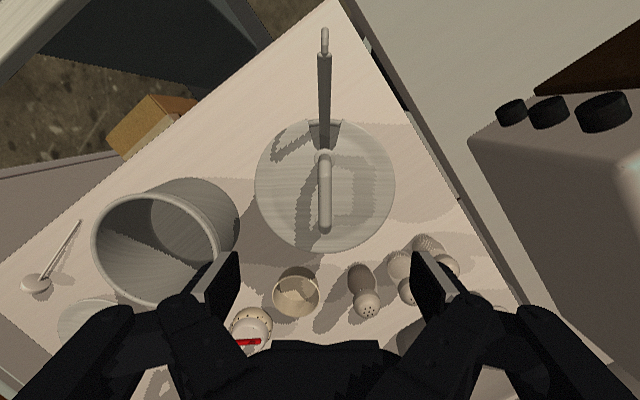

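The slotted lid sits level at z = 0.108, with the handle (324,60–150) coming out through the notch. Now the plain lid.

{"op": "move_arm", "data": {
  "deltas": [
    [1,-0.02,-0.0265,0,0],
    [1,-0.057,-0.076,0,0],
    [1,-0.094,-0.125,0,0],
    [1,-0.131,-0.174,0,0],
    [1,-0.168,-0.223,0,0],
    [1,-0.205,-0.272,0,0],
    [1,-0.24,-0.32,0,0],
    [1,-0.26,-0.3457,0,0]
  ]
}}

```text
clock: 13.6
ee_pos: [0.4984, -0.2921, 0.2498]
eef_rot: [[-0.818, 0.576, -0.002], [0.576, 0.818, 0.001], [0.002, -0.001, -1.0]]
wrist_force: [0.3, 1.0, -0.7]
grip_width: 0.0857
grip_force: 0.0
```

{"op": "move_arm", "data": {
  "deltas": [
    [1,0,0,0.01,0],
    [1,0,0,0.03,0],
    [1,0,0,0.05,0],
    [1,0,0,0.07,0],
    [1,0,0,0.085,0],
    [1,0,0,0.09,0],
    [1,0,0,0.09,0],
    [1,0,0,0.09,0]
  ]
}}

```text
clock: 14.6
ee_pos: [0.4998, -0.2896, 0.1621]
eef_rot: [[-0.819, 0.574, 0.001], [0.574, 0.819, -0.001], [-0.001, 0.0, -1.0]]
wrist_force: [-0.4, -0.0, 0.3]
grip_width: 0.0857
grip_force: 0.0
```

```bash
python3 - <<'E'
from h import *
c0=np.array([.499,-.289])
d=grab('wrist');W=cloud(d); cv2.imwrite('pics/w6.png',d['img'][:,:,::-1])
q=W.reshape(-1,3);q=q[~np.isnan(q).any(1)]; q=q[np.hypot(q[:,0]-c0[0],q[:,1]-c0[1])<.08]
b=q[(q[:,2]>.04)&(q[:,2]<.06)];c=b.mean(0);vt=np.linalg.svd(b-c,full_matrices=False)[2];t=(b-c)@vt[0];print('bar',c+vt[0]*(t.min()+t.max())/2,np.degrees(np.arctan2(vt[0][1],vt[0][0])),len(b))
f=q[(q[:,2]>.009)&(q[:,2]<.018)];print('flange',cv2.minEnclosingCircle(cv2.convexHull(f[:,:2].astype(np.float32))),(f.min(0)+f.max(0))/2,np.median(f[:,2]))
delta([.499,-.289,.036],55)
E
```

```text
bar [ 0.50008211 -0.28992175  0.0494022 ] -35.52409567013885 944
flange ((0.5007070302963257, -0.29048585891723633), 0.07027170062065125) [ 0.50058946 -0.29014571  0.0135487 ] 0.01259284944106485
delta [0.0012 0.     0.1261] spin -0.01 yaw now 54.99 pos [ 0.4998 -0.2896  0.1621]
```

View pics/w6.png

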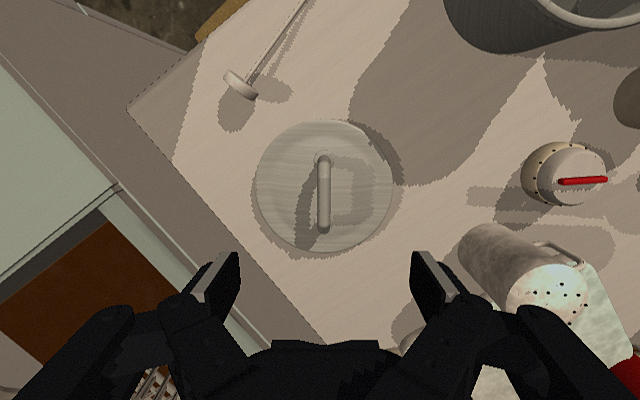

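{"op": "move_arm", "data": {
  "deltas": [
    [1,-0.0014,-0.0007,0.015,0],
    [1,-0.0014,-0.0007,0.04,0],
    [1,-0.0014,-0.0007,0.068,0],
    [1,-0.0014,-0.0007,0.095,0],
    [1,-0.0014,-0.0007,0.115,0],
    [1,-0.0014,-0.0007,0.124,0],
    [1,-0.0014,-0.0007,0.126,0],
    [0.6,-0.0014,-0.0007,0.126,0]
  ]
}}

```text
clock: 15.65
ee_pos: [0.5005, -0.291, 0.0358]
eef_rot: [[-0.819, 0.574, 0.001], [0.574, 0.819, -0.001], [-0.001, 0.0, -1.0]]
wrist_force: [0.3, 0.2, 0.3]
grip_width: 0.07
grip_force: 0.0
```

{"op": "move_arm", "data": {
  "deltas": [
    [0.4,0,0,0,0],
    [0.3,0,0,0,0],
    [0.2,0,0,0,0],
    [0.1,0,0,0,0],
    [0,0,0,0,0],
    [0,0,0,0,0],
    [0,0,0,0,0],
    [0,0,0,0,0]
  ],
  "force": 50
}}

```text
clock: 16.65
ee_pos: [0.5002, -0.2909, 0.0357]
eef_rot: [[-0.819, 0.574, 0.0], [0.574, 0.819, -0.0], [-0.001, -0.0, -1.0]]
wrist_force: [-1.1, 0.3, 4.8]
grip_width: 0.0103
grip_force: 48.9
```

{"op": "move_arm", "data": {
  "deltas": [
    [0,0,0,-0.004,0],
    [0,0,0,-0.014,0],
    [0,0,0,-0.03,0],
    [0,0,0,-0.055,0],
    [0,0,0,-0.085,0],
    [0,0,0,-0.115,0],
    [0,0,0,-0.135,0],
    [0,0,0,-0.14,0]
  ]
}}

```text
clock: 17.65
ee_pos: [0.5011, -0.2913, 0.1778]
eef_rot: [[-0.819, 0.574, 0.004], [0.574, 0.819, -0.002], [-0.004, 0.0, -1.0]]
wrist_force: [0.6, 0.1, -4.1]
grip_width: 0.0102
grip_force: 48.7
```

```bash
python3 - <<'E'
from h import *
s=env.state();p=np.array(s['ee_pos']);R=np.array(s['eef_rot'])
d=grab('wrist');W=cloud(d); 
q=W.reshape(-1,3);q=q[~np.isnan(q).any(1)];f=q[(np.hypot(q[:,0]-p[0],q[:,1]-p[1])<.08)&(abs(q[:,2]-p[2]+.023)<.007)]
m=cv2.minEnclosingCircle(cv2.convexHull(f[:,:2].astype(np.float32)));print('lid',m,np.median(f[:,2])-p[2],'tool off',R.T[:2,:2]@(np.array(m[0])-p[:2]))
print(np.linalg.lstsq(np.c_[f[:,:2]-p[:2],np.ones(len(f))],f[:,2],rcond=None)[0])
d=grab('top');W=cloud(d);q=W.reshape(-1,3);q=q[~np.isnan(q).any(1)]
f=q[(q[:,2]>.097)&(q[:,2]<.112)&(np.hypot(q[:,0]-.439,q[:,1]+.0485)<.08)]
h=cv2.convexHull(f[:,:2].astype(np.float32))[:,0];print('otherpot',cv2.minEnclosingCircle(h),(f.min(0)+f.max(0))/2,np.ptp(f,axis=0))
f=q[(np.hypot(q[:,0]-p[0],q[:,1]-p[1])<.08)&(abs(q[:,2]-p[2]+.023)<.007)]
if len(f)>30:print('lid in top',cv2.minEnclosingCircle(cv2.convexHull(f[:,:2].astype(np.float32))))
delta([.4392,-.0483,p[2]],55)
E
```

```text
lid ((0.5015276670455933, -0.29046159982681274), 0.0704500824213028) -0.02337366192081239 tool off [9.88327442e-05 9.62264550e-04]
[ 0.0127048  -0.00965259  0.15510183]
otherpot ((0.4392654001712799, -0.04797403886914253), 0.06855516880750656) [ 0.43922173 -0.04718877  0.102967  ] [0.13242786 0.13527953 0.01151843]
lid in top ((0.5015617609024048, -0.2910827398300171), 0.07005737721920013)
delta [ 0.1892  0.1636 -0.002 ] spin -0.01 yaw now 54.99 pos [ 0.5003 -0.2908  0.1761]
```

{"op": "move_arm", "data": {
  "deltas": [
    [0,0.012,0.01,-0.002,0],
    [0,0.04,0.034,-0.004,0],
    [0,0.076,0.066,-0.004,0],
    [0,0.112,0.097,-0.004,0],
    [0,0.146,0.126,-0.004,0],
    [0,0.174,0.15,-0.004,0],
    [0,0.187,0.161,-0.004,0],
    [0,0.19,0.1636,-0.004,0]
  ]
}}

```text
clock: 18.75
ee_pos: [0.4374, -0.0469, 0.1789]
eef_rot: [[-0.82, 0.572, -0.001], [0.572, 0.82, -0.0], [0.001, -0.001, -1.0]]
wrist_force: [-0.6, -0.7, -2.4]
grip_width: 0.0102
grip_force: 48.9
```

{"op": "move_arm", "data": {
  "deltas": [
    [0,0,0,0.003,0],
    [0,0,0,0.008,0],
    [0,0,0,0.015,0],
    [0,0,0,0.022,0],
    [0,0,0,0.028,0],
    [0,0,0,0.031,0],
    [0,0,0,0.032,0],
    [0,0,0,0.032,0]
  ]
}}

```text
clock: 19.75
ee_pos: [0.4383, -0.0477, 0.1474]
eef_rot: [[-0.819, 0.574, 0.0], [0.574, 0.819, -0.0], [-0.0, 0.0, -1.0]]
wrist_force: [0.2, -0.4, -3.1]
grip_width: 0.0103
grip_force: 48.9
```

```bash
python3 - <<'E'
from h import *
s=env.state();p=np.array(s['ee_pos']);print(s['wrist_force'])
for n in('wrist','top'):
    d=grab(n);W=cloud(d);q=W.reshape(-1,3);q=q[~np.isnan(q).any(1)]
    f=q[(np.hypot(q[:,0]-p[0],q[:,1]-p[1])<.08)&(abs(q[:,2]-p[2]+.023)<.005)]
    if len(f)>30:print(n,cv2.minEnclosingCircle(cv2.convexHull(f[:,:2].astype(np.float32))))
delta([.4384,-.0477,.1315],55)
E
```

```text
[ 0.22248241 -0.38344351 -3.096249  ]
wrist ((0.4389587640762329, -0.046477075666189194), 0.07036222517490387)
delta [ 0.0001 -0.0001  0.0161] spin -0.0 yaw now 55.0 pos [ 0.4385 -0.0477  0.1476]
```

{"op": "move_arm", "data": {
  "deltas": [
    [0,0,0,0.003,0],
    [0,0,0,0.006,0],
    [0,0,0,0.009,0],
    [0,0,0,0.011,0],
    [0,0,0,0.013,0],
    [0,0,0,0.0145,0],
    [0,0,0,0.0155,0],
    [0,0,0,0.0155,0]
  ]
}}

```text
clock: 20.85
ee_pos: [0.4382, -0.0477, 0.1318]
eef_rot: [[-0.819, 0.574, -0.0], [0.574, 0.819, 0.0], [0.0, -0.0, -1.0]]
wrist_force: [1.2, -0.5, -2.2]
grip_width: 0.0102
grip_force: 48.9
```

{"op": "move_arm", "data": {
  "deltas": [
    [0,0,0,0.0003,0],
    [0,0,0,0.0006,0],
    [0,0,0,0.0009,0],
    [0,0,0,0.0011,0],
    [0,0,0,0.0013,0],
    [0,0,0,0.0013,0],
    [0,0,0,0.0013,0],
    [0,0,0,0.0013,0]
  ]
}}

```text
clock: 21.85
ee_pos: [0.4384, -0.0477, 0.1307]
eef_rot: [[-0.819, 0.574, 0.0], [0.574, 0.819, 0.0], [-0.0, 0.0, -1.0]]
wrist_force: [0.2, 0.9, -0.1]
grip_width: 0.0104
grip_force: 49.1
```

Force is rising as the lid touches the rim at the expected height, so I'll ease down a little more, release and retreat.

{"op": "move_arm", "data": {
  "deltas": [
    [0,0,0,0.0002,0],
    [0,0,0,0.0004,0],
    [0,0,0,0.0004,0],
    [0,0,0,0.0004,0],
    [0.1,0,0,0.0002,0],
    [0.2,0,0,0,0],
    [0.4,0,0,0,0],
    [0.6,0,0,0,0]
  ],
  "force": 20
}}

```text
clock: 22.85
ee_pos: [0.4382, -0.0478, 0.1303]
eef_rot: [[-0.819, 0.574, -0.0], [0.574, 0.819, -0.0], [0.0, -0.0, -1.0]]
wrist_force: [-0.7, -0.0, -0.0]
grip_width: 0.0502
grip_force: 0.0
```

{"op": "move_arm", "data": {
  "deltas": [
    [0.7,0,0,0,0],
    [0.7,0,0,-0.01,0],
    [0.7,0,0,-0.03,0],
    [0.7,0,0,-0.055,0],
    [0.8,0,0,-0.08,0],
    [1,0,0,-0.105,0],
    [1,0,0,-0.115,0],
    [1,0,0,-0.12,0]
  ],
  "force": 40
}}

```text
clock: 23.85
ee_pos: [0.4384, -0.0477, 0.251]
eef_rot: [[-0.819, 0.574, 0.001], [0.574, 0.819, -0.0], [-0.001, 0.0, -1.0]]
wrist_force: [-0.3, 0.2, 0.0]
grip_width: 0.0857
grip_force: 0.0
```

```bash
python3 - <<'E'
from h import *
for n in('wrist','top','scene'):
    d=grab(n);W=cloud(d);q=W.reshape(-1,3);q=q[~np.isnan(q).any(1)]
    if n=='scene': cv2.imwrite('pics/end.png',cv2.convertScaleAbs(cv2.resize(d['img'][130:330,180:440,::-1],None,fx=3,fy=2.9),alpha=1.4))
    for c in((.4392,-.0483),(.4846,.1431)):
        f=q[(np.hypot(q[:,0]-c[0],q[:,1]-c[1])<.078)&(abs(q[:,2]-.108)<.008)]
        if len(f)>30:print(n,c,cv2.minEnclosingCircle(cv2.convexHull(f[:,:2].astype(np.float32))),np.median(f[:,2]),np.linalg.lstsq(np.c_[f[:,:2]-c,np.ones(len(f))],f[:,2],rcond=None)[0])
E
```

```text
wrist (0.4392, -0.0483) ((0.43916556239128113, -0.047215674072504044), 0.07038028538227081) 0.10762942773219002 [ 0.00161939 -0.00253015  0.10794144]
wrist (0.4846, 0.1431) ((0.48387467861175537, 0.14485521614551544), 0.07077167928218842) 0.10728833987837229 [ 0.00080393 -0.00371127  0.1076287 ]
top (0.4846, 0.1431) ((0.4844639301300049, 0.14336946606636047), 0.07014735043048859) 0.10865186590695963 [ 0.00250408 -0.00259344  0.10873123]
scene (0.4392, -0.0483) ((0.43818628787994385, -0.05016670748591423), 0.07141989469528198) 0.10769160041210706 [0.00428077 0.003948   0.10800838]
scene (0.4846, 0.1431) ((0.48341670632362366, 0.14064118266105652), 0.07139086723327637) 0.10770087699038723 [0.01007161 0.01350675 0.10809964]
```

View pics/end.png

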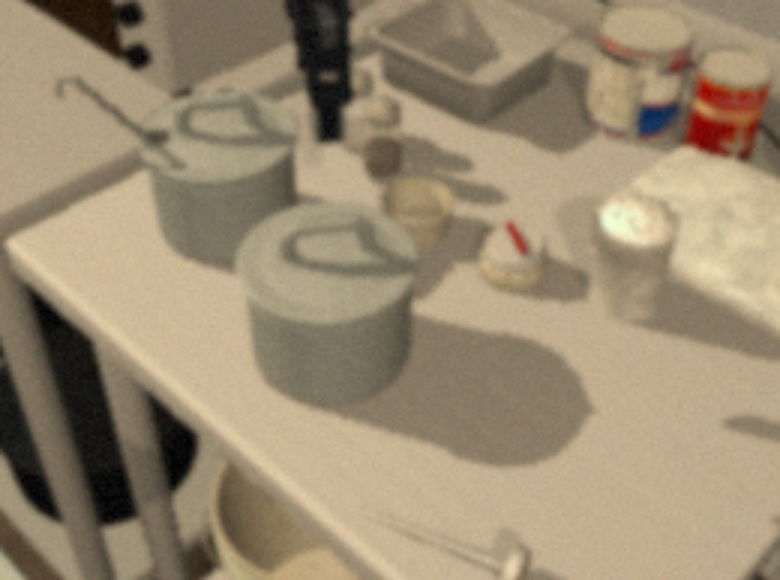

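Both lids are level and seated. The plain lid is at (328,255) and the slotted one at (222,130), with the ladle handle coming out through the notch at (160,140). Handing in.

```bash
python3 -c "from bench import env; print(env.sign_off())"
```

```text
the job is handed in; nothing more can be done
None
```

The job is handed in, and the last images show both lids level and seated: the slotted lid on the ladle pot with the handle out through the cut-out, and the plain lid on the other pot.

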